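# Wedge a gel cassette tight in its electrophoresis tank

### The arm

A 6-joint arm with a two-finger parallel gripper is mounted at the origin on a cart in front of the work surface, level with it; the furniture and walls round the work are solid. World frame = base frame: x ahead of the robot, y to its left, z up, the work surface at z = 0. Lengths are in m, angles in rad, forces in N, time in s.
With the tool pointing down it reaches from about 0.35 to 0.975 m from the base axis. Payload 7.1 kg.
Tool frame: the origin (TCP) lies midway between the tips of the shut fingers; the grasp point (between the pads) lies 19 mm behind it; z points along the fingers, y is the line along which they close (so a half turn about z gives the same grasp; the last joint's range is limited). The gripper opens to 88 mm and grips with 3 to 60 N. Pads are 20 mm wide; open, the fingers measure 115 mm over their backs; the gripper's body (75 mm by 178 mm) begins 61 mm behind the grasp point.
Start: joints at [-1.305, 0.423, 1.63, -0, 1.089, -0.019], TCP at [0.176, -0.6, 0.223] pointing down, gripper open.
Joint ranges: [-3, 3], [-0.9, 2.11], [0.09, 2.58], [-1.31, 4.45], [0.11, 2.69], [-2.54, 2.54]. Speed limits (rad/s): [2.39, 2.39, 3.01, 3.14, 3.14, 3.14].

### API

Orientations are given as a unit quaternion [w, x, y, z].
In Python, from station import move_pose, movel, movej, command_gripper, wait, inverse_kinematics, read_camera, camera_info, MotionError, job_done, get_time, get_joint_pos, get_qvel, get_effort, get_tcp_pos, get_ee_rot, get_ft_force, get_ft_torque, get_grip_width, get_finger_force gives the robot as it stands. Calls block until the motion is done:
- move_pose(position, orientation): joint-space move of the TCP to a pose.
- movel(position, frame=None, v=0.15, until_force=None): straight line of the TCP; frame=None keeps the orientation; v is the mean speed in m/s. With until_force (N) it stops when the force on the tool has changed by that much, and returns True; else False.
- movej(angles): joint-space move.
- command_gripper(opening): opening from 0.0 (shut) to 1.0 (fully open); the grip force is fixed at half the most; returns when the fingers have stopped.
- wait(seconds).
- inverse_kinematics(position, orientation): joint angles nearest the present ones, or None.
- read_camera(name): name is "scene" or "top" or "wrist"; returns the picture (400x640x3 uint8, red, green, blue); there is no depth.
- camera_info(name): a dict with "intrinsics" (3x3 intrinsics, pixels), "T" (4x4, takes a point from camera to world coordinates); the wrist camera has in their place "tool_from_camera" (4x4, takes a point from camera to tool coordinates, whose origin is the TCP and whose axes are the flange's). Camera axes: x right, y up, looking along -z (the intrinsics and any distortion apply to the point x, -y, -z); pixel columns grow to the right and rows downward; lengths in m; the calibration is good to about 2 mm. A picture is of the moment at which its call begins: read the wrist's pose just before it. camera_info takes no time and is no camera call.
A pose or a line that the arm cannot do raises MotionError and nothing moves.
- job_done(): hands the job in; it is judged then, once.
Readings, each from a call of its own:
- get_time(): time.
- get_joint_pos(): joint angles.
- get_qvel(): joint speeds.
- get_effort(): joint torques, N m.
- get_tcp_pos(): TCP position.
- get_ee_rot(): TCP orientation.
- get_ft_force(): force on the tool from outside, world axes, zero at the start.
- get_ft_torque(): the same for the moment, N m.
- get_grip_width(): opening from 0.0 (shut) to 1.0 (fully open).
- get_finger_force(): force on a finger pad.
Only numpy, scipy, OpenCV 4.12 (cv2) and the standard library are available. Lean on these libraries where they do the work, as an engineer would, in place of code of your own. Each camera call takes 0.05 s, during which the arm holds its last target. There are 200 camera calls.

### The job

First turn the selector on top of the power supply back to its off mark (the long bar) so that nothing is live. Then take the tension wedge from the drying rack and slide it, flat face towards the cassette, down into the gap that is wide enough for it, the one between the gel cassette and the sloping ramps of the tank (not beside the thick filler block), and push it gently down until the cassette is upright and pressed flush against the core. Finish while still gripping the wedge, holding it down so that the cassette stays pressed tight while the seal is checked; leave the vials and the timer alone.

Things in the scene. Friction and masses are not known exactly. Their poses are not given: they have to be found in the camera images.
- supply: Grey bench power supply, a box 130 x 150 mm and 60 mm high, fixed. Origin at the centre of its underside. Its black front with the sockets looks to its own -x. The selector knob is on its top at (-12, +22) mm from the origin.
- selector (a joint): Angle of the selector knob in rad: 0 = off, pointer on the long bar mark, pointing away from the sockets (supply's +x); grows as the knob turns clockwise seen from above. Spring detents at 0 (off), 0.65 (one pip), 1.30 (two pips); end stops -0.10 and 1.40. Found at or near one of the last two. Takes less than 0.06 N m to turn, then snaps on.
- selector_top (a point): Centre of the top of the selector knob, 91 mm above the worktop, on its vertical axis. The grip is a black bar 38 x 10 mm, 27 mm tall, over a 3 mm skirt of 40 mm diameter; it lies along this point's x axis, and +x is the end with the white pointer line.
- tank: Gel tank, a clear open box, fixed, 128 (its x) x 118 (its y) mm, walls 4 mm, rim 104.5 mm high. Origin at the centre of its underside; inner floor at z = 6 mm. Inside are the core in the middle and a pair of grey ramps on each x wall. The cassette is on one x side of the core and the filler block on the other; which is which varies.
- core (a point): Middle of the tank's white U-shaped electrode core, on the tank's axis, 50 mm above its underside; axes as the tank's. The core is 40 mm thick along x over its rubber gaskets (faces at x = +20 and -20 mm), 93 mm high above the worktop, its two lead sockets 102.5 mm.
- ramp_pos (a point): Point on the ramps of the tank's +x wall, 54.4 mm from the tank's middle plane and 102 mm above its underside, the top end of the ramp faces. Two ramps, at y = +21 and -21 mm, 16 mm wide each; their faces lean outward 1 in 5, so 38.8 mm from the middle plane at their foot, z = 24 mm.
- ramp_neg (a point): The same point on the ramps of the tank's -x wall (mirror image).
- cassette: Gel cassette, a plate 8 mm thick (its x) x 100 mm (y) x 86 mm high, white rim, clear window, 0.1 kg, slick plastic as tank and wedge; crushed by over 60 N. Stands loose, upright, parallel to the core, 9 to 11 mm off it. Origin at the centre of its underside; flush with the core it is at x = +24 or -24 mm in the tank's frame. Gap to the ramps about 14 mm at its top edge.
- filler: Filler block, a fixed grey block 26 mm thick x 100 mm x 86 mm high on the other side of the core. Do not force the wedge against it. Origin at the centre of its underside. Only about 6 mm is left between it and the ramps at its top edge, too narrow for the wedge.
- wedge: Tension wedge, white plastic, about 0.09 kg, upright in the rack. Origin on the toe's underside. Body 60 mm wide (y), 80 mm high; plumb face at x = -5 mm, its lowest 8 mm bevelled to x = -2; back leans 1 in 5 like the ramps, from x = +5 mm (toe) to +21 mm (80 mm up). With the cassette flush and the wedge on the ramps it goes no lower: origin 33 mm from the tank's middle, 20 mm up.
- wedge_tab (a point): Centre of the grip tab on top of the wedge: 12 mm thick (x), 34 mm wide (y), 50 mm tall; it stands from 80 to 130 mm above the toe and is centred at x = +4 mm in the wedge's frame. This point is 105 mm above the toe; axes as the wedge's.
- rack: Grey drying rack 110 (its x) x 106 mm, fixed, origin at the centre of its underside; the jaws of the wedge's pocket are 33 mm high (the wedge's toe stands 8 mm above the worktop). Two glass plates up to 74 mm high stand 38 and 56 mm from the wedge's toe on the rack's +x side. The wedge lifts straight up.
- vial_a: Small capped vial 29 mm in diameter, 54 mm high, loose, behind and to the left of the tank; leave alone. Origin at its underside.
- vial_b: Small capped vial 29 mm in diameter, 54 mm high, loose, next to the other; leave alone. Origin at its underside.
- timer: White bench timer 62 x 62 x 19 mm, loose, lies near the front edge; leave alone. Origin at its underside.

How it is judged:
By the outcome, as a careful person would: the job done as asked, in the order asked, and still so for the second after the job is handed in, while the arm keeps its last pose, push and grip.
It also fails if it takes over 54 s, if anything falls off the work surface, if the arm or the gripper's body presses on something with over 40 N, if the wrist force passes 120 N, or if a joint passes its speed limit or range.

## Working session

There is one attempt and no reset: what is moved stays moved. The work goes in short steps, each a Python script; the robot and the scene stay as the last script left them, time stands still between calls to the robot, and variables do not carry over. Pictures are saved under pics/ and viewed, at most 12 in all, crops included, and the job is handed in when it is done.

```bash
mkdir -p pics; ls; python3 - <<'E'
from station import *
import cv2,numpy as np
for n in("scene","top"):
    im=read_camera(n); cv2.imwrite(f"pics/{n}0.png",im[:,:,::-1])
    i=camera_info(n); print(n,{k:np.round(v,4).tolist() if not isinstance(v,str) else v for k,v in i.items()})
i=camera_info("wrist");print({k:np.round(v,4).tolist() for k,v in i.items()})
print(get_time(),get_ee_rot())
E
```

```text
pics
scene {'intrinsics': [[513.7184, 0.0, 310.6663], [0.0, 513.7184, 197.1755], [0.0, 0.0, 1.0]], 'T': [[-0.8184, 0.213, -0.5338, -0.2118], [-0.5741, -0.3438, 0.7431, 1.0199], [-0.0252, 0.9146, 0.4037, 0.6667], [0.0, 0.0, 0.0, 1.0]]}
top {'intrinsics': [[468.2713, 0.0, 316.1518], [0.0, 468.2713, 202.8841], [0.0, 0.0, 1.0]], 'T': [[-0.0181, 0.983, -0.183, 0.3277], [-0.9997, -0.0154, 0.0163, -0.0041], [0.0132, 0.1832, 0.983, 1.2366], [0.0, 0.0, 0.0, 1.0]]}
{'intrinsics': [[280.3698, 0.0, 317.0357], [0.0, 280.3698, 194.3622], [0.0, 0.0, 1.0]], 'tool_from_camera': [[-0.0005, 0.9625, 0.2713, 0.0753], [1.0, 0.0003, 0.0007, 0.0004], [0.0006, 0.2713, -0.9625, -0.1628], [0.0, 0.0, 0.0, 1.0]]}
0.1 [-6.72956505e-04  9.89880770e-01  1.41899974e-01 -8.04695200e-05]
```

View pics/top0.png

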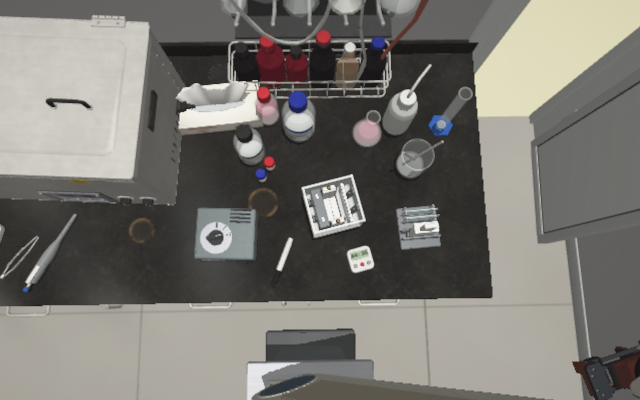

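View pics/scene0.png

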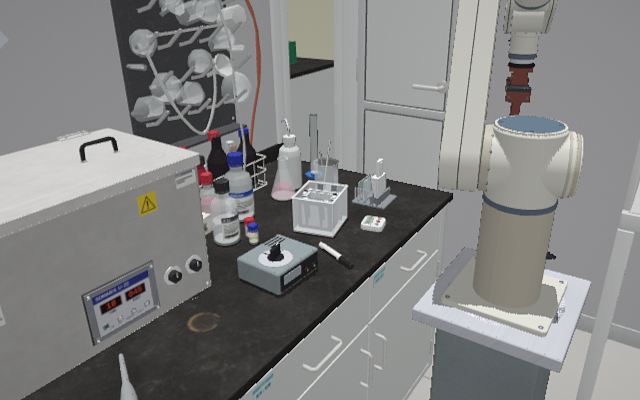

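The top view shows the supply at about (226,234), the tank at (333,205), the rack at (419,227), the timer at (360,260) and the vials at (265,168). I'll enlarge it.

```bash
cat > h.py <<'E'
from station import *
import cv2,numpy as np
from scipy.spatial.transform import Rotation as R
def ray(info,T,u,v):
    K=np.array(info["intrinsics"]); d=np.linalg.inv(K)@[u,v,1]; d=np.array([d[0],-d[1],-d[2]])
    return T[:3,3],T[:3,:3]@d
def px2w(info,T,u,v,z):
    o,d=ray(info,T,u,v); return o+d*(z-o[2])/d[2]
def w2px(info,T,p):
    q=T[:3,:3].T@(np.array(p)-T[:3,3]); q=np.array([q[0],-q[1],-q[2]]); q=np.array(info["intrinsics"])@q; return q[:2]/q[2]
def toolT(p,q):  # world from tool
    T=np.eye(4); T[:3,:3]=R.from_quat(q,scalar_first=True).as_matrix(); T[:3,3]=p; return T
def quat(yaw): # tool pointing down; finger line (tool y) at world angle yaw
    y=np.array([np.cos(yaw),np.sin(yaw),0]); z=np.array([0,0,-1.]); x=np.cross(y,z)
    return R.from_matrix(np.stack([x,y,z],1)).as_quat(scalar_first=True)
def wrist():
    T=toolT(get_tcp_pos(),get_ee_rot()); im=read_camera("wrist"); i=camera_info("wrist")
    return im,i,T@np.array(i["tool_from_camera"])
E
python3 - <<'E'
import cv2
a=cv2.imread("pics/top0.png")
b=cv2.resize(a[170:280,185:285],None,fx=5,fy=5,interpolation=cv2.INTER_CUBIC)
c=cv2.resize(a[170:275,295:450],None,fx=5,fy=5,interpolation=cv2.INTER_CUBIC)
cv2.imwrite("pics/cs.png",b);cv2.imwrite("pics/ct.png",c)
E
```

```text
(no output)
```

View pics/cs.png

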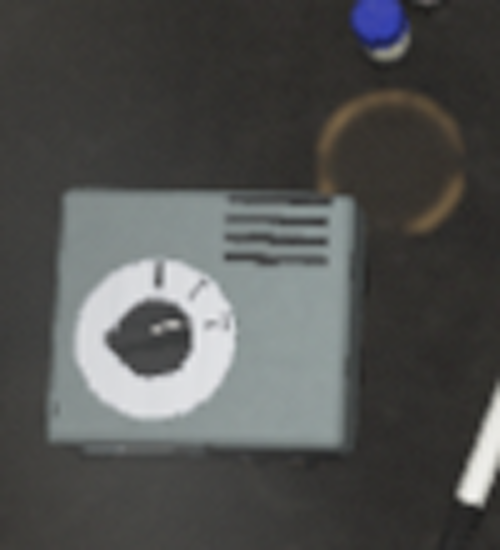

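View pics/ct.png

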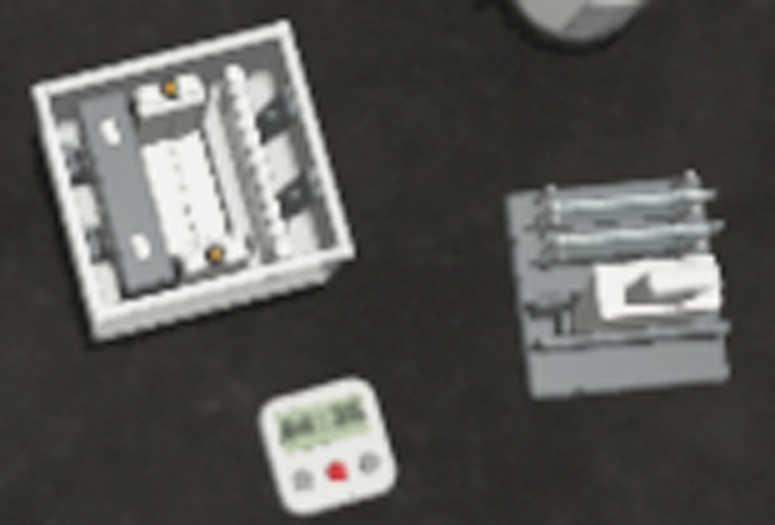

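Supply: sockets towards the robot, long bar at crop (158,273), dial centre about (156,338), white pointer line to the right, so it is at two pips. Tank: filler on the left, cassette on the right (world −y), so the gap is on the right. Wedge tab at about crop (665,290).

```bash
python3 - <<'E'
from h import *
i=camera_info("top");T=np.array(i["T"])
f=lambda u,v,z,ox,oy:px2w(i,T,ox+(u+.5)/5-.5,oy+(v+.5)/5-.5,z)[:2].round(4)
print("supply top corners",[f(u,v,.06,185,170) for u,v in((66,190),(352,195),(350,445),(50,443))])
print("dial",f(156,338,.061,185,170),"bar",f(158,273,.061,185,170))
print("tank rim",[f(u,v,.1045,295,170) for u,v in((35,88),(288,22),(353,255),(97,320))])
print("rack",[f(u,v,.0,295,170) for u,v in((533,397),(730,378))],"tab",f(665,290,.12,295,170))
print("tcp",get_tcp_pos())
q=quat(0); print(q)
for p in([.40,.21,.25],[.42,-.04,.3],[.40,-.28,.3]):
  for y in(0,np.pi/2,-np.pi/2,np.pi): 
    print(p,y,None if (s:=inverse_kinematics(p,quat(y))) is None else np.round(s,2))
E
```

```text
supply top corners [array([0.5393, 0.2775]), array([0.5344, 0.1323]), array([0.4077, 0.1326]), array([0.4113, 0.2819])]
dial [0.4628 0.2301] bar [0.4958 0.2298]
tank rim [array([0.5785, 0.0124]), array([ 0.6102, -0.114 ]), array([ 0.4925, -0.1421]), array([ 0.4626, -0.0163])]
rack [array([ 0.4304, -0.2473]), array([ 0.4386, -0.3525])] tab [ 0.4708 -0.2901]
tcp [ 0.17548976 -0.5993368   0.22199149]
[0.         0.70710678 0.70710678 0.        ]
[0.4, 0.21, 0.25] 0 [ 0.46  0.13  1.97 -0.    1.04  0.46]
[0.4, 0.21, 0.25] 1.5707963267948966 [ 0.46  0.13  1.97 -0.    1.04 -1.11]
[0.4, 0.21, 0.25] -1.5707963267948966 [ 0.46  0.13  1.97 -0.    1.04  2.03]
[0.4, 0.21, 0.25] 3.141592653589793 None
[0.42, -0.04, 0.3] 0 [-0.12  0.02  1.97 -0.    1.16 -0.12]
[0.42, -0.04, 0.3] 1.5707963267948966 [-0.12  0.02  1.97 -0.    1.16 -1.69]
[0.42, -0.04, 0.3] -1.5707963267948966 [-0.12  0.02  1.97 -0.    1.16  1.45]
[0.42, -0.04, 0.3] 3.141592653589793 None
[0.4, -0.28, 0.3] 0 [-0.64  0.13  1.84 -0.    1.17 -0.64]
[0.4, -0.28, 0.3] 1.5707963267948966 [-0.64  0.13  1.84 -0.    1.17 -2.21]
[0.4, -0.28, 0.3] -1.5707963267948966 [-0.64  0.13  1.84 -0.    1.17  0.94]
[0.4, -0.28, 0.3] 3.141592653589793 [-0.64  0.13  1.84 -0.    1.17  2.51]
```

```bash
python3 - <<'E'
from h import *
import pickle
D={}
for n,p,y in(("rack",[.47,-.33,.26],0),("tank",[.53,-.15,.24],np.radians(14)),("knob",[.462,.229,.16],np.radians(14))):
    move_pose(p,quat(y)); im,i,T=wrist(); D[n]=(i,T); cv2.imwrite(f"pics/w_{n}.png",im[:,:,::-1]); print(n,get_time(),get_tcp_pos())
pickle.dump(D,open("d.pkl","wb"))
a=[cv2.imread(f"pics/w_{n}.png") for n in D]
b=np.vstack([np.hstack([cv2.resize(a[0],(400,250)),cv2.resize(a[1],(400,250))]),np.hstack([cv2.resize(a[2],(400,250)),np.zeros((250,400,3),np.uint8)])])
cv2.imwrite("pics/mosaic.png",b)
E
```

```text
rack 1.6333 [ 0.46941254 -0.33091445  0.25983877]
tank 2.4667 [ 0.52998211 -0.15145693  0.24020284]
knob 3.975 [0.46277546 0.2281878  0.16028795]
```

View pics/mosaic.png

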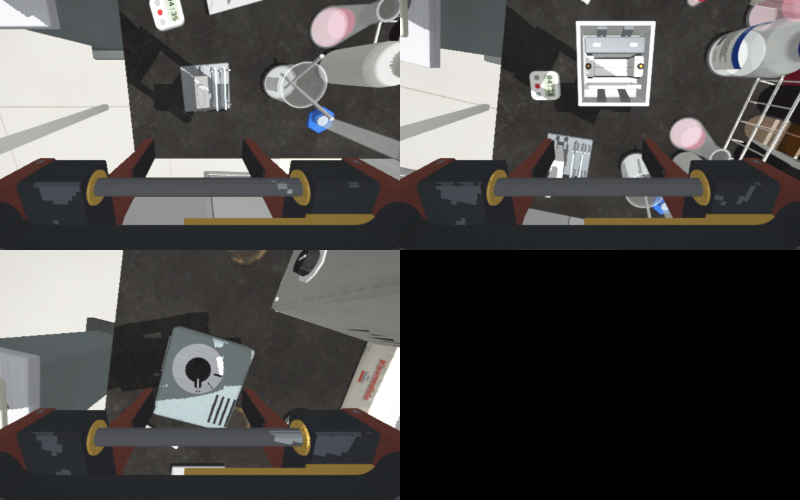

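The wrist views show the rack and wedge at top left, around (205,88), and the tank at top right, with the cassette on the side nearest the gripper. The knob is at (198,369) with its pointer straight along tool −x, which confirms two pips. Next: crops of the rack and tank, and a knob position check.

```bash
python3 - <<'E'
from h import *
import pickle
D=pickle.load(open("d.pkl","rb"))
i,T=D["knob"]; print("knob",px2w(i,T,198*1.6,(369-250)*1.6,.091).round(4))
r=cv2.imread("pics/w_rack.png")[85:195,270:390]; t=cv2.imread("pics/w_tank.png")[20:185,265:435]
r=cv2.resize(r,(400,367),interpolation=cv2.INTER_CUBIC); 
t=cv2.resize(t,(400,388),interpolation=cv2.INTER_CUBIC)
b=np.zeros((390,800,3),np.uint8); b[:367,:400]=r; b[:388,400:]=t
cv2.imwrite("pics/rt.png",b)
E
```

```text
knob [0.4607 0.2403 0.091 ]
```

View pics/rt.png

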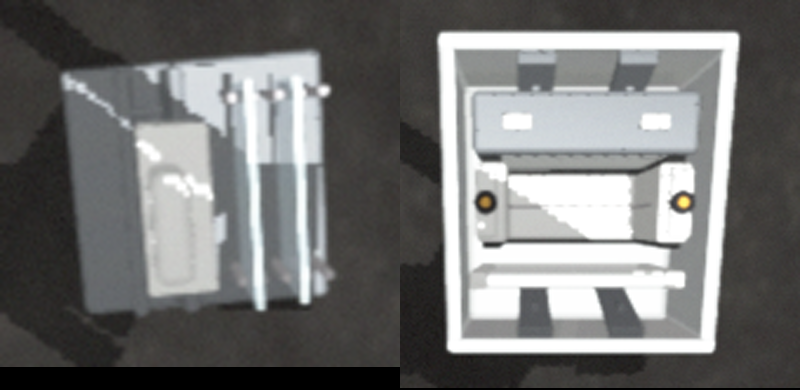

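Rack crop: wedge body (138,122)–(212,295), tab top (158..195, 165..280), plates on the right (+x). Tank crop: cassette at row ~278, gap below it, ramps at x≈535 and 618. I'll check the wrist against the top camera.

```bash
python3 - <<'E'
from h import *
import pickle
D=pickle.load(open("d.pkl","rb"))
i,T=D["tank"]; s=2.353
f=lambda u,v,z:px2w(i,T,265+(u-400+.5)/s-.5,20+(v+.5)/s-.5,z)[:2].round(4)
print("tank rim",[f(u,v,.1045) for u,v in((440,33),(738,33),(712,351),(449,351))])
print("sockets",f(485,202,.1025),f(684,202,.1025),"cassette top ends",f(473,278,.092),f(685,278,.092))
i,T=D["rack"]; s=3.333
g=lambda u,v,z:px2w(i,T,270+(u+.5)/s-.5,85+(v+.5)/s-.5,z)[:2].round(4)
print("tab",[g(u,v,.138) for u,v in((152,170),(190,165),(195,280),(158,285))])
print("body",[g(u,v,.088) for u,v in((137,122),(207,122),(218,290),(150,295))])
print("rack",[g(u,v,0.0) for u,v in((62,72),(86,312))])
t=cv2.imread("pics/w_knob.png")[100:300,230:420]
cv2.imwrite("pics/k.png",cv2.resize(t,None,fx=3,fy=3,interpolation=cv2.INTER_CUBIC))
# top-camera predictions
i,T=D["knob"]
for p in([.4628,.2301,.061],[.461,.228,.091],[.5393,.2775,.06],[.5344,.1323,.06],[.4077,.1326,.06]): print(p,((w2px(i,T,p)-[230,100])*3).round())
E
```

```text
tank rim [array([ 0.4626, -0.0144]), array([0.5796, 0.0146]), array([ 0.6106, -0.112 ]), array([ 0.4936, -0.141 ])]
sockets [ 0.4948 -0.0735] [ 0.5787 -0.0527] cassette top ends [ 0.4964 -0.1074] [ 0.5917 -0.0838]
tab [array([ 0.4688, -0.2759]), array([ 0.4802, -0.2745]), array([ 0.482 , -0.3092]), array([ 0.4706, -0.3108])]
body [array([ 0.4634, -0.2629]), array([ 0.4876, -0.263 ]), array([ 0.4923, -0.3221]), array([ 0.4676, -0.3239])]
rack [array([ 0.4292, -0.2437]), array([ 0.4371, -0.3496])]
[0.4628, 0.2301, 0.061] [259. 279.]
[0.461, 0.228, 0.091] [251. 311.]
[0.5393, 0.2775, 0.06] [531. 193.]
[0.5344, 0.1323, 0.06] [387. 578.]
[0.4077, 0.1326, 0.06] [ 40. 502.]
```

View pics/k.png

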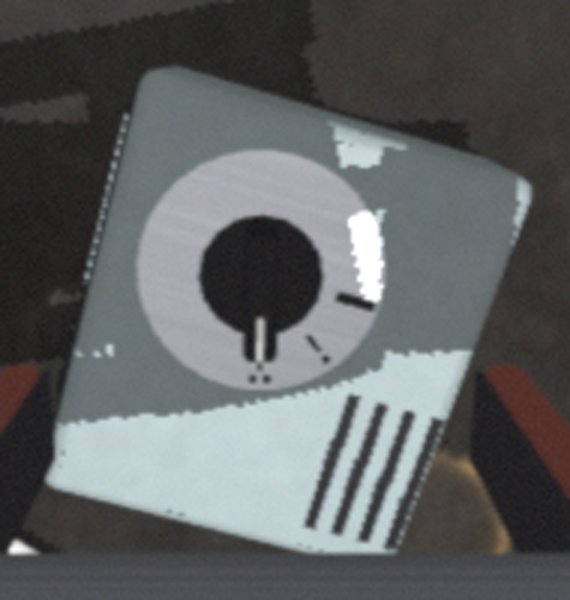

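The dial is centred at crop (262,270), within 2.5 mm of the top-camera prediction. The pointer is at (260,340), on the two pips and aligned with the tool. Turning it now.

```bash
python3 - <<'E'
from h import *
q=quat(np.radians(14))
command_gripper(0.5)
move_pose([.462,.2315,.12],q); print(movel([.462,.2315,.069],v=.08,until_force=8),get_tcp_pos())
command_gripper(0.0); print("w",get_grip_width()*88,get_finger_force(),get_tcp_pos())
j=np.array(get_joint_pos()); j[5]-=1.31; movej(j); wait(.2)
print("torque",get_ft_torque(),get_ft_force(),get_grip_width()*88)
command_gripper(0.5); movel([.462,.2315,.16],v=.15)
im,i,T=wrist(); cv2.imwrite("pics/k2.png",cv2.resize(im[80:300,200:440,::-1],None,fx=2,fy=2))
print(get_time())
E
```

```text
False [0.46222454 0.23161231 0.06916928]
w 10.048439827143525 29.997668266296387 [0.46159285 0.23137574 0.06913589]
torque [ 1.02948512 -0.19152847 -0.04962825] [ 0.59380542  5.73336411 -2.09931689] 9.911003747674181
9.4083
```

View pics/k2.png

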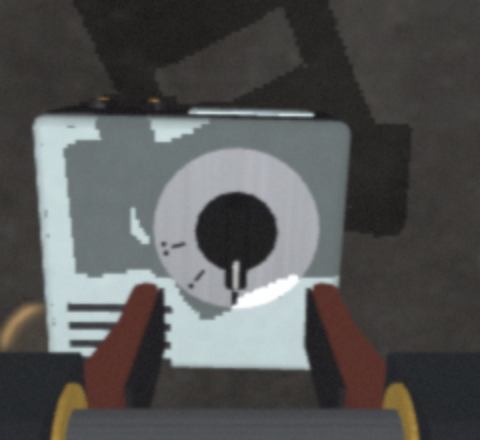

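The pointer now sits on the long bar, so the selector is off. Next: grasp the wedge, lift it and check its profile.

```bash
python3 - <<'E'
from h import *
q=quat(np.radians(4.3)); c=[.475,-.2932]
movel([.462,.2315,.22],v=.25)
command_gripper(0.6)
move_pose(c+[.20],q); print(movel(c+[.102],v=.12,until_force=8),get_tcp_pos())
command_gripper(0.0); print("w",get_grip_width()*88,get_finger_force(),get_tcp_pos(),get_ft_force())
p=get_tcp_pos(); movel([p[0],p[1],.235],v=.12); print(get_ft_force(),get_tcp_pos(),get_grip_width()*88)
s=read_camera("scene")[:,:,::-1]; i=camera_info("scene");u,v=w2px(i,np.array(i["T"]),p).astype(int); print(u,v)
im,_,_=wrist()
a=cv2.resize(s[v-90:v+60,u-60:u+60],None,fx=3,fy=3)
b=cv2.resize(im[:,:,::-1][60:300,220:420],(375,450))
cv2.imwrite("pics/lift.png",np.hstack([a,b])); print(get_time())
E
```

```text
False [ 0.47549914 -0.29341726  0.10256283]
w 12.443198594680604 29.91592973470688 [ 0.47327016 -0.29310484  0.10200521] [-5.83549928 -1.48152819  5.67461479]
[ 1.31804748  0.3763456  -0.6102299 ] [ 0.47287051 -0.2928126   0.23417933] 11.602403322253009
378 170
15.15
```

View pics/lift.png

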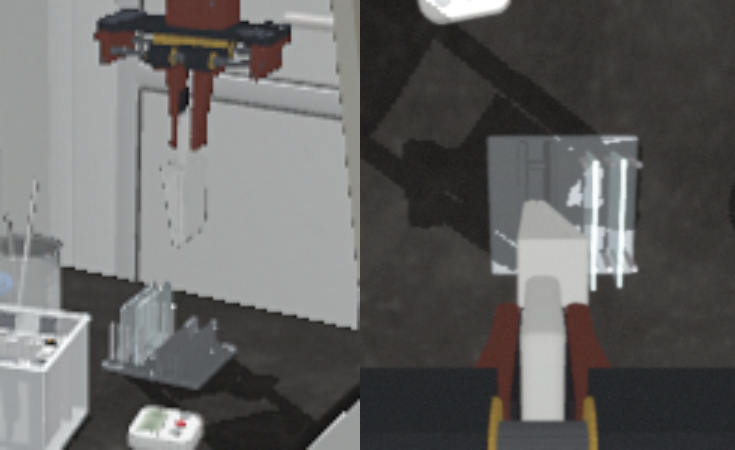

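The flat face is on the left (world −x) and the slope on the +x side. So wedge +x is tool +y, and turning by −80.4° points the slope at the ramps.

```bash
cat >> h.py <<'E'
C=np.array([.5363,-.0641]); YAW=np.radians(-76.1); G=np.array([np.cos(YAW),np.sin(YAW)])
def tgt(x0,toe): return [*(C+G*(x0+.004)),toe+.094]
def st():
    p=np.array(get_tcp_pos()); f=np.array(get_ft_force()); return [round(1e3*((p[:2]-C)@G-.004),1),round(1e3*(p[2]-.094),1)],"Fg %.1f Ft %.1f Fz %.1f"%(f[:2]@G,f[:2]@[-G[1],G[0]],f[2])
E
python3 - <<'E'
from h import *
q=quat(YAW)
move_pose(tgt(.0445,.135),q); print(st())
print(movel(tgt(.0445,.098),v=.1,until_force=4),st())
im,i,T=wrist(); cv2.imwrite("pics/ins_full.png",im[:,:,::-1]); cv2.imwrite("pics/ins.png",cv2.resize(im[100:300,190:450,::-1],None,fx=3,fy=3)); print(get_time())
E
```

```text
([np.float64(44.7), np.float64(134.9)], 'Fg -0.4 Ft 0.5 Fz -1.9')
False ([np.float64(44.7), np.float64(97.9)], 'Fg 0.7 Ft 1.9 Fz -1.4')
17.2667
```

View pics/ins.png

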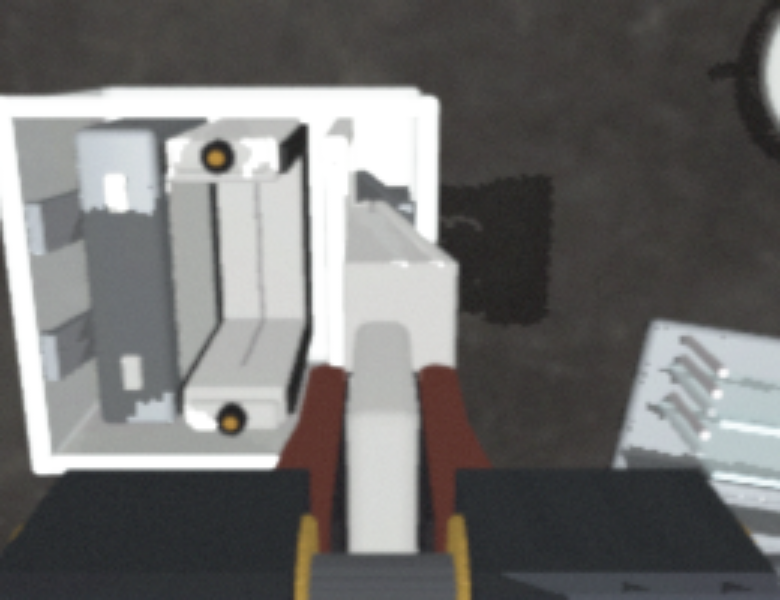

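The toe is just right of the cassette (edge near column 347) and in front of the ramps, clear of both. Descending along the ramp slope under force watch.

```bash
python3 - <<'E'
from h import *
print(movel(tgt(.0442,.082),v=.06,until_force=5),st())
for z in(.074,.066,.058,.050,.042,.036,.032):
    hit=movel(tgt(.033+.2*(z-.020)-.0008,z),v=.05,until_force=6); print(hit,st(),round(get_grip_width()*88,1))
    if hit: break
print(get_time())
E
```

```text
False ([np.float64(44.0), np.float64(81.5)], 'Fg 0.9 Ft -1.1 Fz -0.9')
False ([np.float64(42.8), np.float64(73.6)], 'Fg -1.4 Ft -0.8 Fz -0.6') 11.8
False ([np.float64(41.2), np.float64(65.5)], 'Fg -1.1 Ft -0.5 Fz -1.5') 11.6
False ([np.float64(39.6), np.float64(57.5)], 'Fg -1.1 Ft -0.8 Fz -0.2') 12.0
False ([np.float64(38.0), np.float64(49.5)], 'Fg -2.3 Ft -0.2 Fz -1.3') 12.1
False ([np.float64(36.4), np.float64(41.5)], 'Fg -3.0 Ft 0.1 Fz -1.3') 11.8
False ([np.float64(35.2), np.float64(35.6)], 'Fg -3.1 Ft -0.1 Fz -1.8') 12.0
False ([np.float64(34.4), np.float64(31.8)], 'Fg -4.1 Ft 0.6 Fz -1.8') 12.0
19.7833
```

```bash
python3 - <<'E'
from h import *
off=-.0013
fz0=-1.3
z=.030
while z>.012:
    movel(tgt(.033+.2*(z-.020)+off,z),v=.02); wait(.1)
    f=np.mean([get_ft_force() for _ in range(3)],0); fg=f[:2]@G
    print(round(z,4),round(off*1e3,1),st())
    if f[2]-fz0>7 or abs(fg)>14: break
    if fg<-4: off-=.0003
    elif fg>4: off+=.0003
    z-=.002 if z>.0235 else .0007
print(get_time(),get_grip_width()*88)
E
```

```text
0.03 -1.3 ([np.float64(34.0), np.float64(30.1)], 'Fg -0.5 Ft 0.1 Fz -0.5')
0.028 -1.3 ([np.float64(33.5), np.float64(28.0)], 'Fg 1.0 Ft -0.4 Fz -1.1')
0.026 -1.3 ([np.float64(32.9), np.float64(25.9)], 'Fg 0.6 Ft -0.2 Fz -1.3')
0.024 -1.3 ([np.float64(32.4), np.float64(23.9)], 'Fg 0.5 Ft 0.0 Fz -0.9')
0.022 -1.3 ([np.float64(32.1), np.float64(22.0)], 'Fg 1.5 Ft 0.0 Fz -0.8')
0.0213 -1.3 ([np.float64(32.1), np.float64(21.3)], 'Fg 1.7 Ft 0.2 Fz -1.1')
0.0206 -1.3 ([np.float64(32.0), np.float64(20.6)], 'Fg 3.8 Ft 0.5 Fz -1.4')
0.0199 -1.3 ([np.float64(32.1), np.float64(20.4)], 'Fg 3.7 Ft -1.1 Fz 6.0')
22.5917 11.976034357460382
```

```bash
python3 - <<'E'
from h import *
z=.0199
for k in range(6):
    z-=.0003
    movel(tgt(.033+.2*(z-.020)-.0013+.0002,z),v=.01); wait(.2); print(round(z,4),st())
    if np.mean([get_ft_force()[2] for _ in range(3)])>9: break
wait(1.0); print(st(),get_finger_force(),get_grip_width()*88,get_time())
s=read_camera("top")[:,:,::-1]; a=cv2.resize(s[150:270,185:445],None,fx=3,fy=3)
w,_,_=wrist(); b=cv2.resize(w[110:310,130:390,::-1],None,fx=1.2,fy=1.2); o=np.zeros((600,780,3),np.uint8); o[:360]=a; o[360:,:312]=b
cv2.imwrite("pics/end.png",o)
E
```

```text
0.0196 ([np.float64(32.0), np.float64(20.4)], 'Fg 3.5 Ft -2.6 Fz 9.1')
([np.float64(32.1), np.float64(20.4)], 'Fg 3.4 Ft -1.4 Fz 8.9') 30.001525282859802 11.867539168081526 24.0417
```

View pics/end.png

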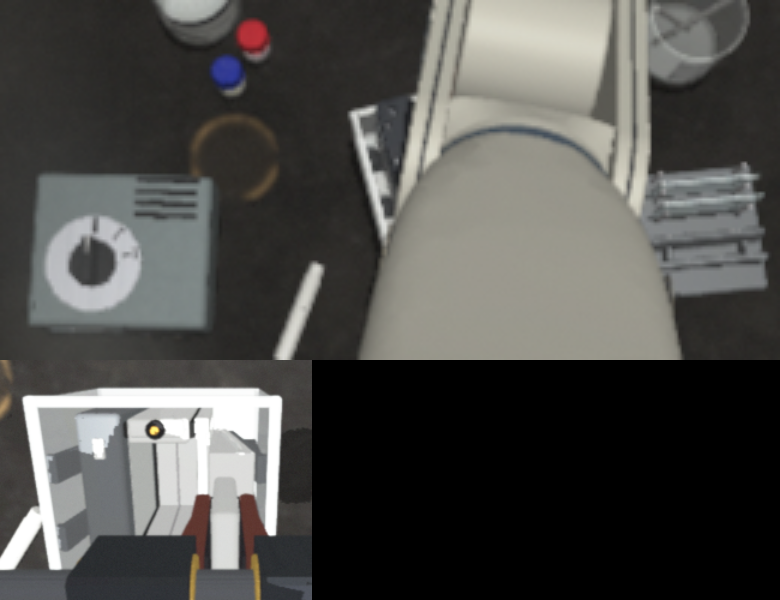

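The pointer is on the bar, allowing for parallax. The wedge is seated at toe height about 20.4 mm, against an expected 20, and is held down with a steady force of about 10 N. The cassette is against the core, and the vials look undisturbed.

```bash
python3 -c "
from station import *
print(job_done())"
```

```text
the job is handed in; nothing more can be done
None
```

I handed the job in at about 24 s: the selector is off, and the wedge is seated between the cassette and the ramps, still gripped and held down with about 10 N so that the cassette stays pressed against the core.

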